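# Pack the soft jaws away in their case

## Robot

A 6-joint arm with a two-finger parallel gripper is mounted at the origin on the work surface. World frame = base frame: x ahead of the robot, y to its left, z up, the work surface at z = 0. Lengths are in m, angles in rad, forces in N, time in s.
With the tool pointing down it reaches from about 0.35 to 0.775 m from the base axis. Payload 7.3 kg.
Tool frame: the origin (TCP) lies at the centre of the arm's flange, where the gripper is bolted on; the fingertips stand 178 mm ahead of it and the grasp point (between the pads) lies 159 mm ahead of it; z points along the fingers, y is the line along which they close (so a half turn about z gives the same grasp; the last joint's range is limited). The gripper opens to 92 mm and grips with 3 to 60 N. Pads are 19 mm wide; open, the fingers measure 130 mm over their backs; the gripper's body (75 mm by 190 mm) begins 47 mm behind the grasp point.
Start: joints at [1.171, 0.342, 1.524, -0, 1.275, -0.146], TCP at [0.132, 0.508, 0.405] pointing down, gripper open.
Joint ranges: [-2.53, 2.53], [-0.77, 2.02], [0.04, 2.7], [-1, 4.14], [0.28, 2.66], [-3.11, 3.11]. Speed limits (rad/s): [2.57, 2.57, 3.14, 3.14, 3.14, 3.14].

## Interface

Orientations are given as [roll, pitch, yaw] about the fixed x, y, z axes, in that order (R = Rz(yaw) Ry(pitch) Rx(roll)).
In Python, from cell import robot gives the robot as it stands.
- The arm moves only by the shell command python3 drive.py [OPENING] [FORCE], which reads ROWS from standard input. ROWS is a JSON list of rows, 1 to 8 of them, each an object with the fields dx, dy, dz (the shift in cm), ax, ay, az (a rotation vector in rad); a field left out counts as zero; each row shifts and turns the commanded pose from where the row before left it, along the tool's axes as they then stand; what a row does not reach is not made up. A row lasts 1/12 s, in which the tool goes at most 0.0417 m and 0.125 rad, less where a joint would pass 70% of its speed; a pose out of reach is approached as far as the arm can. OPENING is the finger opening in m, set as the command begins (- or left out keeps the last). The fingers move at their own pace and stop on an object; FORCE is the grip in N (left out, the last holds). Time passes only in rows, so rows that do not move let the fingers close. It prints the time, the measured TCP pose, the force, the opening and the grip force at its end. Input that does not fit is refused with a message, and nothing moves.
- robot.observe(): the state, without advancing time (a new reading comes with each control period).
- robot.read_camera(name): name is "scene" or "side" or "wrist"; returns a dict with "image" (420x560x3 uint8, red, green, blue), "fx", "fy", "cx", "cy" (pixels), "k1" (the pictures are not rectified: a ray, as slopes to the right and down, at radius r is drawn at 1 + k1 r^2 times it, then the intrinsics apply), "pose" (4x4, takes a point from camera to world coordinates). Camera axes: x right, y down, z forward; pixel columns grow to the right and rows downward; lengths in m; the calibration is good to about 2 mm. A picture is of the moment at which its call begins. There is no depth.
- robot.hand_in(): hands the job in; it is judged then, once.
The state is a dict: "time": time; "qpos": joint angles; "qvel": joint speeds; "joint_efforts": joint torques, N m; "tool_pos": TCP position; "tool_rot": TCP orientation; "contact_force": force on the tool from outside, world axes, zero at the start; "torque": the same for the moment, N m; "opening": finger opening in m; "grip_force": force on a finger pad.
Only numpy, scipy, OpenCV 4.12 (cv2) and the standard library are available. Lean on these libraries where they do the work, as an engineer would, in place of code of your own. Each camera call takes 0.05 s, during which the arm holds its last target. There are 200 camera calls.

## Task

Put the vise jaws away: take both aluminium jaws off the sloping ledge and lay them flat on the floor of the open grey case, beside the steel bar that is already in there, setting each down rather than dropping it. Then swing the lid fully shut without slamming it, with the bar still lying in the case. Leave the other things on the bench where they are.

Things in the scene. Friction and masses are not known exactly. Their poses are not given: they have to be found in the camera images.
- case: Open-topped grey storage case, fixed to the bench, outside 270 (x) x 150 (y) x 40 mm high, walls 5 mm, so 260 x 140 mm inside; inner floor (black rubber) 8 mm above the bench, 32 mm below the rim. Origin at the centre of its underside; x along its long side (the hinge side), y from the hinge side towards the side where the lid opens, z up.
- case_hinge (a point): Middle of the lid's hinge axis, on the case's rim at its -y long side, 40 mm above the bench. The axis runs along the case's x.
- lid (a joint): Angle of the lid in rad: 0 fully shut and flat on the rim, pi/2 upright, 1.75 to 2.0 at the start (leaning back beyond the case's -y side), stop at 2.1. The friction hinge (0.35 N m) holds the lid where it is left; about 2 to 4 N near its free edge moves it.
- lid_lip (a point): Middle of the steel finger lip (70 x 12 x 4 mm) that sticks out from the lid's free edge, on the lid's outer side, 156 mm from the hinge axis. The lid is a flat grey plate 270 x 150 x 5 mm, 0.25 kg: its inner face lies in the plane through the hinge axis, and its outer face, 5 mm further out, is on top when shut.
- ledge: Sloping plywood ledge fixed to the bench, 200 mm wide (its y); its board, 138 mm from lip to top, rises at 35 degrees towards its +x, with a 12 mm high wooden lip along the low edge (-x side). The top edge is 100 mm above the bench. Origin on the bench below its middle.
- jaw_plain: Aluminium soft vise jaw, block 110 (x) x 36 (y) x 24 mm (z), 0.25 kg, two dark bolt holes in its broad face. Origin at the centre of the block; x along its length, z out of the upper broad face. At the start it lies on its broad face on the ledge, its length up the slope, its lower end against the lip, about 60 mm clear of the other jaw.
- jaw_grooved: The other soft jaw: same outside 110 (x) x 36 (y) x 24 mm (z), 0.25 kg, with a groove 12 mm wide and 8 mm deep along the middle of its upper broad face. Origin at the centre of the block, axes as for the plain jaw, also lying on the ledge.
- stop_bar: Bright steel work-stop bar, 26 (x) x 120 (y) x 20 mm (z), 0.48 kg, loose, lying on the case's floor parallel to the case's short sides, anywhere along the case. Origin at its centre.
- fixture: Bystander: small milled fixture, two steel jaws on an aluminium block on a 95 x 85 mm base plate, 62 mm high. Origin at the centre of its underside.
- oil_bottle: Bystander: white squeeze bottle, 54 mm across, 152 mm high, standing. Origin at the centre of its underside.
- screwdriver: Bystander: screwdriver, 190 mm long, lying on the bench near the robot. Origin at about its middle.

How it is judged:
By the outcome, as a careful person would: the job done as asked, in the order asked, and still so for the second after the job is handed in, with the robot touching nothing.
It also fails if it takes over 64 s, if anything falls off the work surface, if the arm or the gripper's body presses on something with over 40 N, if the wrist force passes 120 N, or if a joint passes its speed limit or range.

## Working session

There is one attempt and no reset: what is moved stays moved. The work goes in short steps, Python scripts to look and compute and a shell command to move; the robot and the scene stay as the last step left them, time stands still between calls to the robot, and variables do not carry over. Pictures are saved under pics/ and viewed, at most 11 in all, crops included, and the job is handed in when it is done.

```bash
ls; mkdir -p pics
python3 - <<'E'
from cell import robot
import cv2,numpy as np
for n in ("scene","side","wrist"):
    d=robot.read_camera(n); cv2.imwrite(f"pics/{n}0.png",d["image"][...,::-1]); np.save(f"pics/{n}0.npy",d,allow_pickle=True)
    print(n,d["fx"],d["fy"],d["cx"],d["cy"],d["k1"],np.round(d["pose"],3).tolist())
print(robot.observe())
E
```

```text
cell.py
drive.py
pics
scene 385.27192879093786 385.27192879093786 279.8322048868527 212.18494948671034 -0.005588043523348564 [[0.712, 0.555, -0.43, 0.899], [0.702, -0.553, 0.448, -0.26], [0.011, -0.621, -0.784, 0.641], [0.0, 0.0, 0.0, 1.0]]
side 459.47479780330104 459.47479780330104 281.013217729602 206.68038983960435 -0.0036902869124095924 [[-0.95, -0.244, 0.195, 0.394], [-0.312, 0.722, -0.617, 0.637], [0.009, -0.647, -0.762, 0.796], [0.0, 0.0, 0.0, 1.0]]
wrist 328.46739906038357 328.46739906038357 276.45900869265256 217.41501925578015 -0.011156593690062165 [[0.252, 0.927, 0.276, 0.056], [0.968, -0.241, -0.072, 0.528], [-0.0, 0.286, -0.958, 0.384], [0.0, 0.0, 0.0, 1.0]]
{'time': 0.15, 'qpos': array([ 1.17103834e+00,  3.42552492e-01,  1.52475432e+00,  1.80479725e-05,
        1.27536813e+00, -1.46019150e-01]), 'qvel': array([ 0.00077166, -0.00226155, -0.00158038,  0.00043597,  0.00024263,
       -0.00250857]), 'joint_efforts': array([ 1.09228422e-03, -4.31464577e+01, -2.44351923e+01,  7.16332113e-02,
        5.37288410e-02, -5.70231418e-05]), 'tool_pos': array([0.13174062, 0.50811486, 0.40422489]), 'tool_rot': array([-3.14052440e+00, -1.74550232e-04,  2.88784846e+00]), 'contact_force': array([-0.37334753,  0.96102887, -0.01155503]), 'torque': array([-0.04247782, -0.07105882, -0.02665189]), 'grip_force': 0.0, 'opening': 0.09205489368542355}
```
View pics/scene0.png

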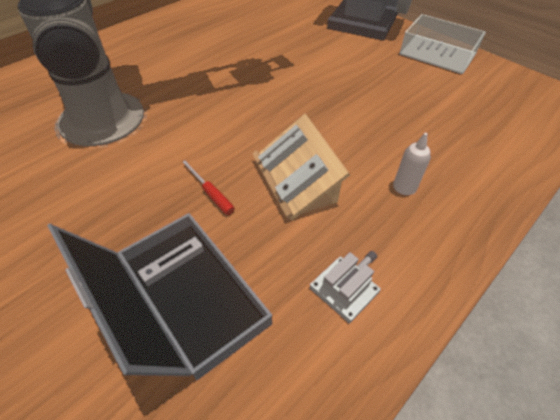

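View pics/side0.png

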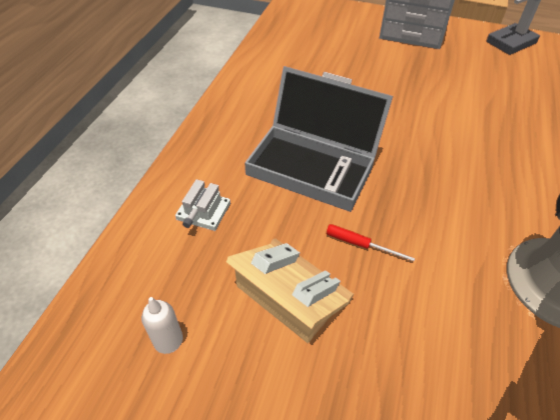

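The scene view shows the open case at lower left, with its bar near (170,258), the ledge with its jaws at about (300,165), and the screwdriver, bottle and fixture clear of them. The side view shows the case at (310,150) and the jaws at (275,258) (plain) and (317,288) (grooved). I'll zoom in to get the corner pixels.

Create h.py:
```python
import numpy as np, cv2
from cell import robot
def load(n): return np.load(f"pics/{n}.npy",allow_pickle=True).item()
def snap(n,tag):
    d=robot.read_camera(n); np.save(f"pics/{tag}.npy",d,allow_pickle=True); return d
def ray(d,u,v):
    x,y=(u-d["cx"])/d["fx"],(v-d["cy"])/d["fy"]; s=1.
    for _ in range(5): s=1+d["k1"]*((x/s)**2+(y/s)**2)
    P=np.array(d["pose"]); r=P[:3,:3]@[x/s,y/s,1]; return P[:3,3],r
def onz(d,u,v,z):
    o,r=ray(d,u,v); return o+r*(z-o[2])/r[2]
def tri(d1,p1,d2,p2):
    o1,r1=ray(d1,*p1); o2,r2=ray(d2,*p2); a=np.linalg.lstsq(np.c_[r1,-r2],o2-o1,rcond=None)[0]
    A,B=o1+a[0]*r1,o2+a[1]*r2; return (A+B)/2,np.linalg.norm(A-B)
def proj(d,p):
    P=np.array(d["pose"]); c=P[:3,:3].T@(np.array(p)-P[:3,3]); x,y=c[0]/c[2],c[1]/c[2]; s=1+d["k1"]*(x*x+y*y)
    return np.array([d["cx"]+d["fx"]*x*s,d["cy"]+d["fy"]*y*s])
def crop(d,u0,v0,w,h,k,name):
    im=cv2.resize(d["image"][v0:v0+h,u0:u0+w,::-1],None,fx=k,fy=k,interpolation=cv2.INTER_CUBIC)
    for i in range(0,w,20): cv2.line(im,(i*k,0),(i*k,6),(0,255,255)); cv2.putText(im,str(u0+i),(i*k,16),0,.35,(0,255,255))
    for i in range(0,h,20): cv2.line(im,(0,i*k),(6,i*k),(0,255,255)); cv2.putText(im,str(v0+i),(8,i*k+4),0,.35,(0,255,255))
    return im
```

Run:
```python
from h import *
s,d=load("scene0"),load("side0")
a=crop(s,245,105,110,120,5,0); b=crop(s,45,210,230,170,3,0)
c=crop(d,220,230,140,115,5,0); e=crop(d,235,60,160,150,4,0)
cv2.imwrite("pics/a.png",a);cv2.imwrite("pics/b.png",b);cv2.imwrite("pics/c.png",c);cv2.imwrite("pics/e.png",e)
```

```text
(no output)
```

View pics/a.png

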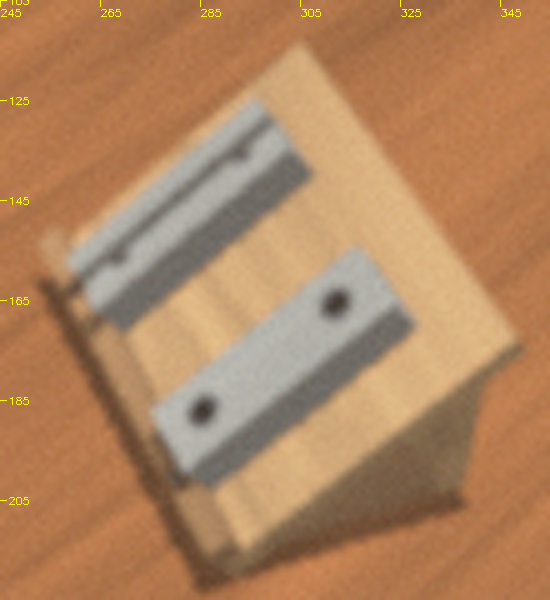

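View pics/b.png

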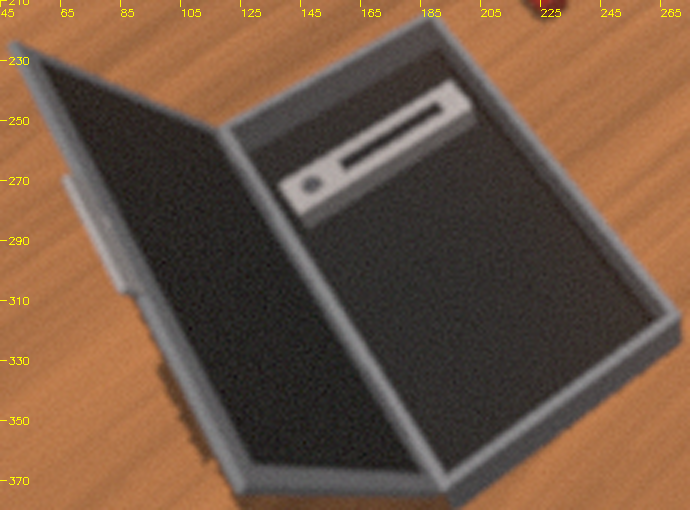

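View pics/c.png

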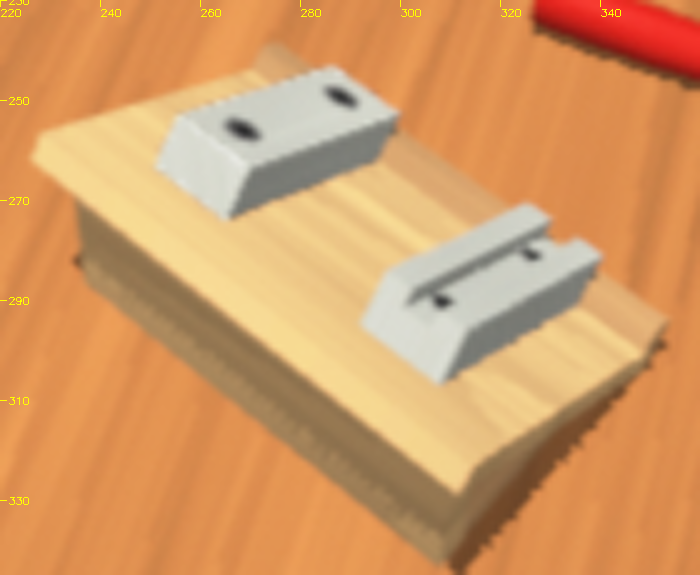

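View pics/e.png

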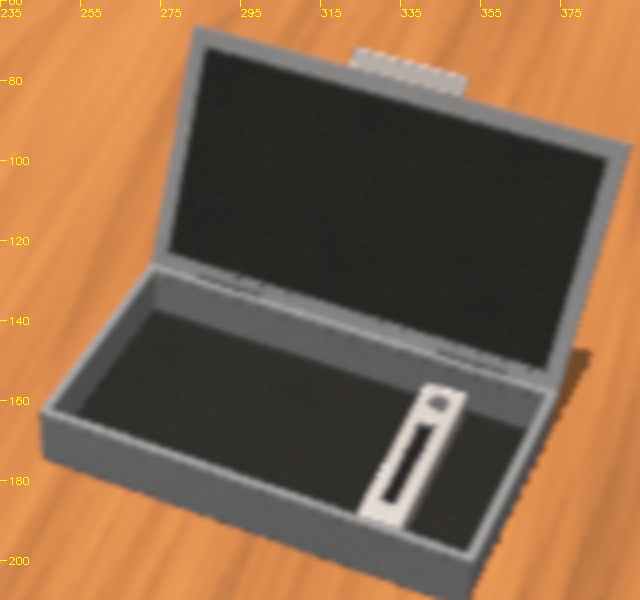

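The ledge crops give clear corners for both jaws, the plain one with scene corners (275,187), (283,199), (317,155) and (325,166). The case crops give its four rim corners, e.g. scene (118,253) and (272,315), and the bar's top face with one end at (138,272). Next I'll triangulate these.

Run:
```python
from h import *
s,d=load("scene0"),load("side0")
A=lambda x,y:(245+x/5,105+y/5); B=lambda x,y:(45+x/3,210+y/3); C=lambda x,y:(220+x/5,230+y/5); E=lambda x,y:(235+x/4,60+y/4)
np.set_printoptions(precision=4,suppress=True)
L=dict(P_upout=(A(400,305),C(178,115)),P_lowout=(A(190,472),C(332,66)),P_upin=(A(360,248),C(250,168)),P_lowin=(A(152,408),C(400,115)),
 G_upin=(A(290,150),C(390,272)),G_lowin=(A(96,310),C(530,203)),G_upfar=(A(258,98),C(470,330)),G_lowfar=(A(66,262),C(602,255)),
 h_bar=(B(218,130),E(556,388)),f_bar=(B(432,14),E(472,556)),f_far=(B(682,315),E(42,412)),h_far=(B(445,488),E(155,264)),
 lid_bar=(B(10,45),E(630,148)),lid_far=(B(240,490),E(195,28)),lip_bar=(B(65,175),E(465,78)),lip_far=(B(122,290),E(355,50)))
R={}
for k,(p,q) in L.items(): R[k],e=tri(s,p,d,q); print(k,R[k],round(e*1000,1))
for J in "PG":
    a,b,c,f=[R[J+"_"+k] for k in (("upout","lowout","upin","lowin") if J=="P" else ("upfar","lowfar","upin","lowin"))]
    u=(a-b+c-f)/2; w=(a-c+b-f)/2; print(J,"ctr top",(a+b+c+f)/4,"len",np.linalg.norm(u),"wid",np.linalg.norm(w),"slope",np.degrees(np.arcsin(u[2]/np.linalg.norm(u))),"yaw",np.degrees(np.arctan2(u[1],u[0])))
hb,fb,ff,hf=[R[k] for k in ("h_bar","f_bar","f_far","h_far")]
print("case ctr",(hb+fb+ff+hf)/4,"L",np.linalg.norm(ff-fb),np.linalg.norm(hf-hb),"W",np.linalg.norm(fb-hb),np.linalg.norm(ff-hf))
x=(hf-hb+ff-fb)/2;y=(fb-hb+ff-hf)/2;print("x dir deg",np.degrees(np.arctan2(x[1],x[0])),"y",np.degrees(np.arctan2(y[1],y[0])))
for p in [B(280,185),B(300,215),B(450,82),B(473,103)]: print("bar scene",onz(s,*p,.028))
for p in [E(425,385),E(466,395)]: print("bar side",onz(d,*p,.028))
```

```text
P_upout [0.5824 0.1951 0.1007] 3.1
P_lowout [0.5482 0.1129 0.0382] 2.6
P_upin [0.5498 0.2085 0.1008] 2.8
P_lowin [0.514  0.1268 0.039 ] 0.0
G_upin [0.4893 0.2332 0.1007] 1.7
G_lowin [0.4549 0.1504 0.0387] 0.9
G_upfar [0.457  0.2473 0.1021] 2.4
G_lowfar [0.4228 0.163  0.0372] 0.2
h_bar [ 0.4263 -0.1944  0.0388] 1.0
f_bar [ 0.4453 -0.0474  0.0385] 1.5
f_far [ 0.7102 -0.078   0.0374] 2.3
h_far [ 0.6908 -0.2261  0.0374] 3.1
lid_bar [ 0.4164 -0.2552  0.1732] 2.8
lid_far [ 0.6839 -0.289   0.1725] 2.0
lip_bar [ 0.5164 -0.2707  0.1864] 1.8
lip_far [ 0.5835 -0.2799  0.1845] 1.5
P ctr top [0.5486 0.1608 0.0696] len 0.10865264893249972 wid 0.03610070387952757 slope 34.90015406534366 yaw 66.86105015807667
G ctr top [0.456  0.1985 0.0697] len 0.11038208091587154 wid 0.03488280967826503 slope 35.099642276846524 yaw 67.6731863889256
case ctr [ 0.5681 -0.1365  0.038 ] L 0.2667126817288775 0.2664017685389391 W 0.14824019813398087 0.14936060716169328
x dir deg -6.7195993650658465 y 82.56137650598991
bar scene [ 0.4789 -0.1873  0.028 ]
bar scene [ 0.5046 -0.1901  0.028 ]
bar scene [ 0.4909 -0.069   0.028 ]
bar scene [ 0.5141 -0.0686  0.028 ]
bar side [ 0.5022 -0.1838  0.028 ]
bar side [ 0.4768 -0.1833  0.028 ]
```

```bash
cat > g.py <<'E'
import sys
from h import *
from scipy.spatial.transform import Rotation as Ro
np.set_printoptions(precision=4,suppress=True)
cy=np.radians(-7.1); ex=np.array([np.cos(cy),np.sin(cy),0]); ey=np.array([-ex[1],ex[0],0]); C0=np.array([.5681,-.1365,0])
case=lambda x,y,z: C0+x*ex+y*ey+[0,0,z]
tocase=lambda p: np.array([(p-C0)@ex,(p-C0)@ey,p[2]])
def frame(u,n): # tool z=-n, tool y across u
    z=-n; y=np.cross(u,n); y/=np.linalg.norm(y); return np.c_[np.cross(y,z),y,z]
def ledge(top,yaw=67.3,t=35):
    a,b=np.radians([yaw,t]); u=np.array([np.cos(b)*np.cos(a),np.cos(b)*np.sin(a),np.sin(b)]); n=np.array([-np.sin(b)*np.cos(a),-np.sin(b)*np.sin(a),np.cos(b)])
    return lambda up: (np.array(top)+n*(.158+up),frame(u,n))
flat=lambda x,y,z:(case(x,y,z),frame(ey,np.array([0,0,1.])))  # z: TCP height
P=ledge([.5486,.1608,.0706]); G=ledge([.456,.1985,.0707])
def to(goal):
    p,R=goal; o=robot.observe(); c=Ro.from_euler("xyz",o["tool_rot"])
    best=min((R,R@np.diag([-1,-1,1])),key=lambda Q:(c.inv()*Ro.from_matrix(Q)).magnitude())
    r=(c.inv()*Ro.from_matrix(best)).as_rotvec()
    print("t",o["time"],"q",o["qpos"],"grip",o["opening"],o["grip_force"],"F",o["contact_force"])
    print("rot",r,np.linalg.norm(r)/.125,"| move after rot",best.T@(p-o["tool_pos"]),"| move now",c.as_matrix().T@(p-o["tool_pos"]),"world",p-o["tool_pos"])
    print("tip case",tocase(o["tool_pos"]+c.as_matrix()[:,2]*.178))
if __name__=="__main__":
    for e in sys.argv[1:]: print(e); to(eval(e))
E
python3 g.py "P(.08)" "P(0)" "G(.08)"
```

```text
P(.08)
t 0.15 q [ 1.171   0.3426  1.5248  0.      1.2754 -0.146 ] grip 0.09205489368542355 0.0 F [-0.3733  0.961  -0.0116]
rot [-0.436  -0.503  -1.3803] 12.259553468223274 | move after rot [ 0.322  -0.5186 -0.0562] | move now [-0.4713 -0.3665  0.139 ] world [ 0.3642 -0.4733 -0.1387]
tip case [-0.5127  0.5856  0.2262]
P(0)
t 0.15 q [ 1.171   0.3426  1.5248  0.      1.2754 -0.146 ] grip 0.09205489368542355 0.0 F [-0.3733  0.961  -0.0116]
rot [-0.436  -0.503  -1.3803] 12.259553468223274 | move after rot [ 0.322  -0.5186  0.0238] | move now [-0.4779 -0.321   0.2045] world [ 0.3819 -0.4309 -0.2042]
tip case [-0.5127  0.5856  0.2262]
G(.08)
t 0.15 q [ 1.171   0.3426  1.5248  0.      1.2754 -0.146 ] grip 0.09205489368542355 0.0 F [-0.3733  0.961  -0.0116]
rot [-0.436  -0.503  -1.3803] 12.259553468223274 | move after rot [ 0.3228 -0.4186 -0.0569] | move now [-0.3722 -0.3533  0.1389] world [ 0.2716 -0.4356 -0.1386]
tip case [-0.5127  0.5856  0.2262]
```

The rows are not in the units I measure in: shifts go in cm. I convert before sending: -0.036 m is -3.6, -0.028 m is -2.8.

```bash
echo '[{"dx": -3.6,"dy": -2.8},{"dx": -3.6,"dy": -2.8},{"dx": -3.6,"dy": -2.8},{"dx": -3.6,"dy": -2.8},{"dx": -3.6,"dy": -2.8},{"dx": -3.6,"dy": -2.8},{"dx": -3.6,"dy": -2.8}]' | python3 drive.py 0.062 30
echo '[{"dx": -3.6,"dy": -2.8},{"dx": -3.6,"dy": -2.8},{"dx": -3.6,"dy": -2.8},{"dx": -3.6,"dy": -2.8},{"dx": -3.6,"dy": -2.8},{"dx": -3.6,"dy": -2.8}]' | python3 drive.py
echo '[{"ax": -0.0335,"ay": -0.0387,"az": -0.1062},{"ax": -0.0335,"ay": -0.0387,"az": -0.1062},{"ax": -0.0335,"ay": -0.0387,"az": -0.1062},{"ax": -0.0335,"ay": -0.0387,"az": -0.1062},{"ax": -0.0335,"ay": -0.0387,"az": -0.1062},{"ax": -0.0335,"ay": -0.0387,"az": -0.1062},{"ax": -0.0335,"ay": -0.0387,"az": -0.1062}]' | python3 drive.py
echo '[{"ax": -0.0335,"ay": -0.0387,"az": -0.1062},{"ax": -0.0335,"ay": -0.0387,"az": -0.1062},{"ax": -0.0335,"ay": -0.0387,"az": -0.1062},{"ax": -0.0335,"ay": -0.0387,"az": -0.1062},{"ax": -0.0335,"ay": -0.0387,"az": -0.1062},{"ax": -0.0335,"ay": -0.0387,"az": -0.1062},{}]' | python3 drive.py
python3 g.py "P(.08)"
```

```text
time: 0.73
tool_pos: [0.3103, 0.2753, 0.4047]
tool_rot: [3.141, 0.0, 2.888]
contact_force: [1.4, 0.5, -0.3]
opening: 0.0627
grip_force: 0.0
time: 1.23
tool_pos: [0.4629, 0.0769, 0.4047]
tool_rot: [3.141, -0.0, 2.887]
contact_force: [0.4, 1.5, 1.0]
opening: 0.0614
grip_force: 0.0
time: 1.82
tool_pos: [0.462, 0.0789, 0.4046]
tool_rot: [3.022, 0.332, -2.659]
contact_force: [0.2, -0.6, -0.9]
opening: 0.0621
grip_force: 0.0
time: 2.4
tool_pos: [0.4685, 0.0985, 0.4228]
tool_rot: [3.132, 0.586, -1.989]
contact_force: [-0.0, -0.4, 0.9]
opening: 0.062
grip_force: 0.0
P(.08)
t 2.4 q [-0.1131  0.1893  1.7513  0.6351  1.1064 -3.1042] grip 0.06202518683307219 0.0 F [-0.015  -0.3694  0.9384]
rot [-0.0032 -0.0245 -0.0184] 0.24660731862687488 | move after rot [ 0.1296 -0.0498  0.1012] | move now [ 0.1261 -0.0518  0.1045] world [ 0.0274 -0.0636 -0.1572]
tip case [-0.1008  0.3156  0.2745]
```

Joint 6 sits at its limit in this grasp yaw, so I'll take the equivalent grasp half a turn round.

```bash
for i in 1 2 3; do :; done
echo '[{"az": 0.125},{"az": 0.125},{"az": 0.125},{"az": 0.125},{"az": 0.125},{"az": 0.125},{"az": 0.125},{"az": 0.125}]' | python3 drive.py >/dev/null
echo '[{"az": 0.125},{"az": 0.125},{"az": 0.125},{"az": 0.125},{"az": 0.125},{"az": 0.125},{"az": 0.125},{"az": 0.125}]' | python3 drive.py >/dev/null
echo '[{"az": 0.125},{"az": 0.125},{"az": 0.125},{"az": 0.125},{"az": 0.125},{"az": 0.125},{"az": 0.125},{"az": 0.125}]' | python3 drive.py
python3 g.py "P(.08)"
```

```text
time: 4.4
tool_pos: [0.4675, 0.0974, 0.4205]
tool_rot: [3.065, -0.578, 1.31]
contact_force: [0.3, -1.0, -0.5]
opening: 0.0617
grip_force: 0.0
P(.08)
t 4.4 q [-0.1149  0.1897  1.7568  0.6329  1.1033 -0.0983] grip 0.0616535785012523 0.0 F [ 0.3026 -0.9932 -0.4968]
rot [0.0009 0.0282 0.1137] 0.9373333235095423 | move after rot [-0.1272  0.0504  0.1002] | move now [-0.1292  0.0357  0.1038] world [ 0.0284 -0.0625 -0.155 ]
tip case [-0.102   0.3139  0.2719]
```

To row units: -0.0254 m is -2.54, 0.02 m is 2.

```bash
echo '[{"ax": 0.001,"ay": 0.028,"az": 0.112},{"dx": -2.54,"dy": 1.01,"dz": 2},{"dx": -2.54,"dy": 1.01,"dz": 2},{"dx": -2.54,"dy": 1.01,"dz": 2},{"dx": -2.54,"dy": 1.01,"dz": 2},{"dx": -2.54,"dy": 1.01,"dz": 2},{},{}]' | python3 drive.py
python3 g.py "P(0)"
python3 - <<'E'
from h import *
d=snap("wrist","w1"); s=snap("scene","s1")
a=cv2.resize(d["image"],(400,300)); b=cv2.resize(s["image"][80:260,180:420],(400,300),interpolation=cv2.INTER_CUBIC)
cv2.imwrite("pics/w1.png",np.hstack([a,b])[...,::-1])
E
```

```text
time: 5.07
tool_pos: [0.4971, 0.0347, 0.2651]
tool_rot: [-3.141, -0.611, 1.18]
contact_force: [1.2, -0.1, 1.1]
opening: 0.0618
grip_force: 0.0
P(0)
t 5.0667 q [-0.2486  0.4542  1.8877  0.8188  0.8904 -0.4194] grip 0.06184316442478802 0.0 F [ 1.2371 -0.0727  1.114 ]
rot [-0.0033  0.0002  0.0046] 0.044983565979366216 | move after rot [ 0.     -0.0011  0.0795] | move now [ 0.0001 -0.0009  0.0795] world [ 0.0166  0.0425 -0.0651]
tip case [-0.0648  0.2595  0.1193]
```

View pics/w1.png

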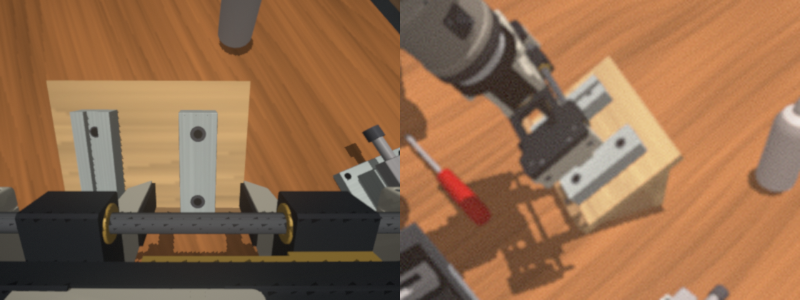

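The wrist view shows the plain jaw at (198,155), centred between the fingers (about 145 and 255) and parallel to them. Next: descend and grip.

To row units: 0.02 m is 2, 0.015 m is 1.5.

```bash
echo '[{"dy": -0.1,"dz": 2},{"dz": 2},{"dz": 1.5},{"dz": 1},{"dz": 0.8},{"dz": 0.6},{}]' | python3 drive.py
echo '[{},{},{},{},{},{}]' | python3 drive.py 0.03 35
python3 g.py "P(0)"
```

```text
time: 5.75
tool_pos: [0.514, 0.078, 0.2019]
tool_rot: [3.136, -0.612, 1.186]
contact_force: [-0.8, 0.0, 0.2]
opening: 0.062
grip_force: 0.0
time: 6.25
tool_pos: [0.5141, 0.0771, 0.2021]
tool_rot: [3.136, -0.612, 1.185]
contact_force: [-1.7, -2.7, 2.8]
opening: 0.0361
grip_force: 35.0
P(0)
t 6.25 q [-0.153   0.586   1.8927  0.9549  0.7518 -0.5149] grip 0.03605296337431479 34.986759424209595 F [-1.7052 -2.7417  2.8244]
rot [ 0.0002 -0.001   0.0082] 0.06608127351223908 | move after rot [-0.0012 -0.0004  0.0017] | move now [-0.0012 -0.0005  0.0017] world [-0.0004  0.0001 -0.0021]
tip case [-0.0525  0.3037  0.0564]
```

```bash
echo '[{"dz": -0.8},{"dz": -1.5},{"dz": -2.5},{"dz": -3},{"dz": -3},{"dz": -3},{"dz": -2},{}]' | python3 drive.py
python3 g.py "flat(.078,0,.30)"
```

```text
time: 6.92
tool_pos: [0.479, -0.0083, 0.3343]
tool_rot: [3.129, -0.611, 1.187]
contact_force: [0.6, -1.4, -1.6]
opening: 0.0357
grip_force: 35.0
flat(.078,0,.30)
t 6.9167 q [-0.3504  0.3255  1.848   0.7172  1.058  -0.3545] grip 0.03570213440631296 34.97448205947876 F [ 0.626  -1.3823 -1.5642]
rot [ 0.0916 -0.6058 -0.2558] 5.3113516056765295 | move after rot [-0.1162  0.1823  0.0343] | move now [-0.0733  0.2062 -0.0068] world [ 0.1665 -0.1379 -0.0343]
tip case [-0.0759  0.2143  0.1885]
```

```bash
echo '[{"ax": 0.0153,"ay": -0.101,"az": -0.0426},{"ax": 0.0153,"ay": -0.101,"az": -0.0426},{"ax": 0.0153,"ay": -0.101,"az": -0.0426},{"ax": 0.0153,"ay": -0.101,"az": -0.0426},{"ax": 0.0153,"ay": -0.101,"az": -0.0426},{"ax": 0.0153,"ay": -0.101,"az": -0.0426},{}]' | python3 drive.py
echo '[{"dx": -1.94,"dy": 3.04},{"dx": -1.94,"dy": 3.04},{"dx": -1.94,"dy": 3.04},{"dx": -1.94,"dy": 3.04},{"dx": -1.94,"dy": 3.04},{"dx": -1.94,"dy": 3.04},{},{}]' | python3 drive.py
python3 g.py "flat(.078,0,.191)"
```

```text
time: 7.5
tool_pos: [0.4788, -0.0054, 0.3301]
tool_rot: [-3.133, 0.002, 1.453]
contact_force: [-0.6, 0.9, -3.3]
opening: 0.0358
grip_force: 35.0
time: 8.17
tool_pos: [0.6464, -0.1452, 0.3271]
tool_rot: [-3.133, -0.006, 1.447]
contact_force: [-0.6, 1.4, -3.0]
opening: 0.0357
grip_force: 35.0
flat(.078,0,.191)
t 8.1667 q [-0.3375  0.6594  1.2092  0.0046  1.2824 -0.2151] grip 0.03567417606323625 34.97419774532318 F [-0.5801  1.4001 -3.0294]
rot [-0.0083 -0.0063  0.0002] 0.0829986465794559 | move after rot [-0.001  -0.0008  0.1361] | move now [-0.0019  0.0003  0.1361] world [-0.0009 -0.0009 -0.1361]
tip case [0.0773 0.0021 0.1491]
```

To row units: 0.03 m is 3, 0.025 m is 2.5.

```bash
echo '[{"dx": -0.2,"dz": 2,"ax": -0.008,"ay": -0.006},{"dz": 3},{"dz": 3},{"dz": 2.5},{"dz": 1},{"dz": 0.5},{},{}]' | python3 drive.py
echo '[{"dz": 0.4},{"dz": 0.4},{},{}]' | python3 drive.py
echo '[{"dz": 0.2},{"dz": 0.2},{},{}]' | python3 drive.py
python3 g.py "flat(.078,0,.191)"
```

```text
time: 8.83
tool_pos: [0.6461, -0.1463, 0.2113]
tool_rot: [3.137, 0.004, 1.449]
contact_force: [-0.2, -0.0, -2.2]
opening: 0.0357
grip_force: 35.0
time: 9.17
tool_pos: [0.6457, -0.1464, 0.202]
tool_rot: [3.139, 0.004, 1.449]
contact_force: [-0.5, 0.7, -2.4]
opening: 0.0359
grip_force: 35.0
time: 9.5
tool_pos: [0.6457, -0.1465, 0.1976]
tool_rot: [3.14, 0.004, 1.449]
contact_force: [-0.0, 0.5, -1.9]
opening: 0.0357
grip_force: 35.0
flat(.078,0,.191)
t 9.5 q [-0.338   0.7919  1.338  -0.0039  1.0091 -0.2142] grip 0.035712649748657656 34.974090456962585 F [-0.0207  0.4792 -1.8972]
rot [0.0018 0.0037 0.0021] 0.03721297045380645 | move after rot [ 0.0003 -0.0002  0.0066] | move now [ 0.0003 -0.0002  0.0066] world [-0.0002  0.0003 -0.0066]
tip case [ 0.0786 -0.001   0.0196]
```

```bash
echo '[{"dz": 0.2},{"dz": 0.1},{},{}]' | python3 drive.py
echo '[{"dz": 0.1},{"dz": 0.1},{},{}]' | python3 drive.py
```

```text
time: 9.83
tool_pos: [0.6457, -0.1465, 0.1947]
tool_rot: [3.14, 0.004, 1.449]
contact_force: [-0.1, 0.1, -3.0]
opening: 0.0357
grip_force: 35.0
time: 10.17
tool_pos: [0.6457, -0.1465, 0.1927]
tool_rot: [3.14, 0.004, 1.449]
contact_force: [0.4, 0.7, -2.1]
opening: 0.0355
grip_force: 35.0
```

```bash
echo '[{"dz": 0.1},{},{}]' | python3 drive.py|grep -E "pos|force"
echo '[{"dz": 0.1},{},{}]' | python3 drive.py|grep -E "pos|force"
```

```text
tool_pos: [0.6458, -0.1465, 0.1918]
contact_force: [-0.7, 0.4, -2.7]
grip_force: 35.0
tool_pos: [0.6457, -0.1465, 0.1907]
contact_force: [-0.2, 0.5, -2.0]
grip_force: 35.0
```

To row units: 0.001 m is 0.1.

```bash
echo '[{"dz": 0.1},{},{}]' | python3 drive.py|grep -E "pos|force"
echo '[{"dz": 0.1},{},{}]' | python3 drive.py|grep -E "pos|force"
```

```text
tool_pos: [0.6458, -0.1466, 0.1902]
contact_force: [-0.9, -0.1, 1.4]
grip_force: 35.0
tool_pos: [0.6458, -0.1465, 0.1902]
contact_force: [-4.4, 0.6, 8.0]
grip_force: 35.0
```

On the floor, at 8 N. Next: release, rise and go for the grooved jaw.

```bash
echo '[{},{},{}]' | python3 drive.py 0.046 | grep -E "force|open"
echo '[{"dz": -1},{"dz": -2},{"dz": -3.5},{"dz": -3.5},{"dz": -3.5}]' | python3 drive.py | grep -E "force|open"
python3 g.py "G(.13)"
```

```text
contact_force: [-0.4, -0.6, 0.6]
opening: 0.0452
grip_force: 0.0
contact_force: [0.9, 0.2, -0.1]
opening: 0.046
grip_force: 0.0
G(.13)
t 11.8333 q [-0.3373  0.6559  1.2195 -0.0035  1.2634 -0.2145] grip 0.046000020802759466 0.0 F [ 0.8565  0.2439 -0.0709]
rot [-0.0813  0.6105  0.2666] 5.36922174263831 | move after rot [ 0.0541 -0.3076  0.0613] | move now [ 0.1599 -0.2746  0.018 ] world [-0.2531  0.192  -0.0192]
tip case [ 0.0782 -0.0004  0.1478]
```

To row units: -0.0343 m is -3.43, 0.02 m is 2.

```bash
echo '[{"dx": 2,"dy": -3.43},{"dx": 2,"dy": -3.43},{"dx": 2,"dy": -3.43},{"dx": 2,"dy": -3.43},{"dx": 2,"dy": -3.43},{"dx": 2,"dy": -3.43},{"dx": 2,"dy": -3.43},{"dx": 2,"dy": -3.43}]' | python3 drive.py 0.062| grep -E "force|pos"
echo '[{"ax": -0.0136,"ay": 0.1018,"az": 0.0444},{"ax": -0.0136,"ay": 0.1018,"az": 0.0444},{"ax": -0.0136,"ay": 0.1018,"az": 0.0444},{"ax": -0.0136,"ay": 0.1018,"az": 0.0444},{"ax": -0.0136,"ay": 0.1018,"az": 0.0444},{"ax": -0.0136,"ay": 0.1018,"az": 0.0444},{},{}]' | python3 drive.py | grep -E "force|pos"
python3 g.py "G(.08)"
```

```text
tool_pos: [0.391, 0.047, 0.3232]
contact_force: [0.1, 0.7, 0.1]
grip_force: 0.0
tool_pos: [0.3925, 0.0457, 0.3228]
contact_force: [-0.0, -0.4, 0.3]
grip_force: 0.0
G(.08)
t 13.1667 q [-0.2899  0.1913  2.087   0.772   0.9522 -0.385 ] grip 0.061909556095135855 0.0 F [-0.0053 -0.3501  0.2639]
rot [0.0006 0.0024 0.0007] 0.021033201936405486 | move after rot [-0.0091 -0.0004  0.0634] | move now [-0.0089 -0.0005  0.0635] world [ 0.0108  0.0269 -0.0572]
tip case [-0.1693  0.2571  0.1768]
```

```bash
echo '[{"dx": -0.5,"dz": 3},{"dx": -0.4,"dz": 3,"ay": 0.0024},{"dz": 2},{"dz": 1.5},{"dz": 1},{},{}]' | python3 drive.py| grep -E "force|pos"
python3 g.py "G(0)"
```

```text
tool_pos: [0.4132, 0.0955, 0.2316]
contact_force: [-0.3, -0.6, -0.1]
grip_force: 0.0
G(0)
t 13.75 q [-0.1455  0.4101  2.1391  1.0229  0.7108 -0.5935] grip 0.06210313168770045 0.0 F [-0.2909 -0.5577 -0.0716]
rot [-0.0014 -0.0012  0.0029] 0.02744968107127944 | move after rot [-0.0009 -0.0003  0.0378] | move now [-0.001  -0.0002  0.0378] world [ 0.0078  0.0194 -0.0315]
tip case [-0.1551  0.3097  0.0859]
```

```bash
echo '[{"dx": -0.1,"dz": 1.3},{"dz": 1.1},{"dz": 0.8},{"dz": 0.55},{}]' | python3 drive.py| grep -E "force|pos"
echo '[{},{},{},{},{},{}]' | python3 drive.py 0.03 35
python3 g.py "G(0)"
```

```text
tool_pos: [0.4213, 0.1144, 0.2004]
contact_force: [-0.3, 0.1, -0.3]
grip_force: 0.0
time: 14.67
tool_pos: [0.4212, 0.114, 0.2006]
tool_rot: [3.14, -0.614, 1.175]
contact_force: [-0.5, -2.2, 4.2]
opening: 0.0355
grip_force: 35.0
G(0)
t 14.6667 q [-0.0949  0.4925  2.138   1.144   0.6484 -0.689 ] grip 0.03549049243887431 35.00038951635361 F [-0.5137 -2.2046  4.2018]
rot [ 0.0009 -0.0029  0.0005] 0.02485393187777991 | move after rot [ 0.0003 -0.0005  0.0008] | move now [ 0.0003 -0.0005  0.0008] world [-0.0002  0.0009 -0.0005]
tip case [-0.149   0.3291  0.0551]
```

To row units: -0.03 m is -3, -0.025 m is -2.5.

```bash
echo '[{"dz": -0.8},{"dz": -1.5},{"dz": -2.5},{"dz": -3},{"dz": -3},{"dz": -3},{"dz": -1},{}]' | python3 drive.py| grep -E "force|pos|open"
python3 g.py "flat(-.002,0,.30)"
```

```text
tool_pos: [0.3882, 0.0346, 0.323]
contact_force: [0.3, 0.7, -1.9]
opening: 0.0355
grip_force: 35.0
flat(-.002,0,.30)
t 15.3333 q [-0.3252  0.185   2.0967  0.7715  0.9666 -0.4162] grip 0.035483751815866306 34.999283999204636 F [ 0.3149  0.7057 -1.8547]
rot [ 0.0884 -0.6088 -0.2637] 5.354811378269347 | move after rot [-0.1475  0.1977  0.023 ] | move now [-0.0863  0.2301 -0.0313] world [ 0.1779 -0.1708 -0.023 ]
tip case [-0.1713  0.246   0.1774]
```

To row units: 0.0282 m is 2.82, -0.021 m is -2.1.

```bash
echo '[{"ax": 0.0147,"ay": -0.1015,"az": -0.044},{"ax": 0.0147,"ay": -0.1015,"az": -0.044},{"ax": 0.0147,"ay": -0.1015,"az": -0.044},{"ax": 0.0147,"ay": -0.1015,"az": -0.044},{"ax": 0.0147,"ay": -0.1015,"az": -0.044},{"ax": 0.0147,"ay": -0.1015,"az": -0.044},{}]' | python3 drive.py| grep -E "force|pos|open"
echo '[{"dx": -2.1,"dy": 2.82},{"dx": -2.1,"dy": 2.82},{"dx": -2.1,"dy": 2.82},{"dx": -2.1,"dy": 2.82},{"dx": -2.1,"dy": 2.82},{"dx": -2.1,"dy": 2.82},{"dx": -2.1,"dy": 2.82},{}]' | python3 drive.py| grep -E "force|pos|open"
python3 g.py "flat(-.002,0,.191)"
python3 - <<'E'
from h import *
d=snap("side","d2"); s=snap("scene","s2")
a=cv2.resize(d["image"][50:230,200:440],(400,300),interpolation=cv2.INTER_CUBIC); b=cv2.resize(s["image"][205:385,50:290],(400,300),interpolation=cv2.INTER_CUBIC)
cv2.imwrite("pics/d2.png",np.hstack([a,b])[...,::-1])
E
```

```text
tool_pos: [0.3881, 0.0366, 0.3202]
contact_force: [-0.5, 0.3, -2.6]
opening: 0.0361
grip_force: 35.0
tool_pos: [0.5694, -0.1382, 0.3185]
contact_force: [-1.3, 0.6, -1.6]
opening: 0.0356
grip_force: 35.0
flat(-.002,0,.191)
t 16.5833 q [-0.3697  0.5298  1.473   0.0042  1.14   -0.2464] grip 0.03562330162043833 34.998806565999985 F [-1.3107  0.5887 -1.5882]
rot [-0.0003 -0.004  -0.0012] 0.0337576360637429 | move after rot [ 0.0015 -0.0035  0.1275] | move now [ 0.001  -0.0035  0.1275] world [-0.0033  0.0019 -0.1275]
tip case [ 0.0015 -0.0008  0.1405]
```

View pics/d2.png

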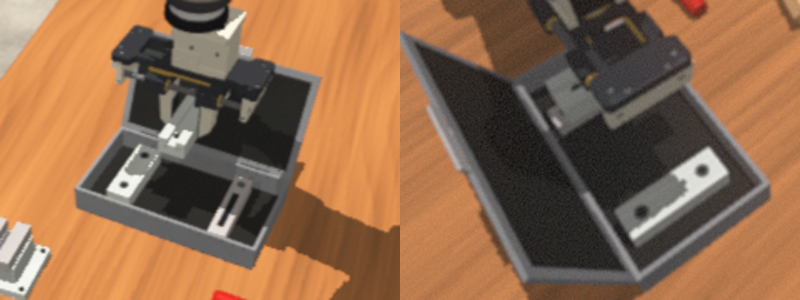

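The plain jaw lies flat inside the case (left crop, (132,172)). The grooved jaw hangs level at (178,138), between it and the bar at (232,205). Next I'll lower it.

To row units: 0.03 m is 3, 0.02 m is 2.

```bash
echo '[{"dx": 0.1,"dy": -0.35,"dz": 2,"ay": -0.004},{"dz": 3},{"dz": 3},{"dz": 2},{"dz": 1},{"dz": 0.5},{},{}]' | python3 drive.py| grep -E "force|pos"
echo '[{"dz": 0.3},{"dz": 0.2},{},{}]' | python3 drive.py| grep -E "force|pos|rot"
python3 g.py "flat(-.002,0,.191)"
```

```text
tool_pos: [0.5627, -0.1329, 0.2064]
contact_force: [0.6, 0.2, -2.3]
grip_force: 35.0
tool_pos: [0.5624, -0.1332, 0.2008]
tool_rot: [-3.138, 0.003, 1.449]
contact_force: [-0.2, -0.2, -1.6]
grip_force: 35.0
flat(-.002,0,.191)
t 17.6833 q [-0.3642  0.6661  1.6042 -0.0047  0.8736 -0.239 ] grip 0.03561996185485687 34.99914810061455 F [-0.1836 -0.1725 -1.6147]
rot [-0.0031  0.0029  0.0018] 0.03703563228568063 | move after rot [-0.0026  0.004   0.0098] | move now [-0.0026  0.004   0.0098] world [ 0.0037 -0.0031 -0.0098]
tip case [-0.0066  0.0021  0.0228]
```

```bash
echo '[{"dx": -0.2,"dy": 0.4,"dz": 0.3},{"dz": 0.3},{"dz": 0.2},{},{}]' | python3 drive.py| grep -E "force|pos"
echo '[{"dz": 0.1},{},{}]' | python3 drive.py|grep -E "pos|contact"
echo '[{"dz": 0.1},{},{}]' | python3 drive.py|grep -E "pos|contact"
```

```text
tool_pos: [0.566, -0.1356, 0.192]
contact_force: [-0.7, 0.3, -2.8]
grip_force: 35.0
tool_pos: [0.5661, -0.1356, 0.1914]
contact_force: [-0.1, 0.2, -2.1]
tool_pos: [0.566, -0.1356, 0.1904]
contact_force: [-0.4, -0.0, -2.7]
```

To row units: 0.001 m is 0.1.

```bash
echo '[{"dz": 0.1},{},{}]' | python3 drive.py|grep -E "pos|contact"
echo '[{"dz": 0.07},{},{}]' | python3 drive.py|grep -E "pos|contact"
```

```text
tool_pos: [0.5661, -0.1357, 0.19]
contact_force: [-1.9, -0.3, 4.2]
tool_pos: [0.566, -0.1356, 0.1899]
contact_force: [-5.4, 0.6, 10.1]
```

The rows are not in the units I measure in: shifts go in cm. I convert before sending: -0.04 m is -4, -0.035 m is -3.5.

```bash
echo '[{},{},{}]' | python3 drive.py 0.046 | grep -E "force|open"
echo '[{"dz": -1},{"dz": -2},{"dz": -3.5},{"dz": -3.5},{"dz": -4},{"dz": -4},{"dz": -4},{"dz": -2.5}]' | python3 drive.py | grep -E "pos|force|open"
python3 g.py "flat(0,-.19,.435)" "flat(0,-.19,.328)"
```

```text
contact_force: [0.1, 0.1, -0.2]
opening: 0.0454
grip_force: 0.0
tool_pos: [0.5668, -0.1348, 0.4392]
contact_force: [0.4, -0.2, 0.5]
opening: 0.0457
grip_force: 0.0
flat(0,-.19,.435)
t 20.0167 q [-0.3642  0.4264  1.2995 -0.0036  1.4124 -0.2417] grip 0.045655640742147556 0.0 F [ 0.3651 -0.212   0.5108]
rot [0.0024 0.0043 0.002 ] 0.04254043087530612 | move after rot [-0.1915  0.0015  0.0042] | move now [-0.1915  0.0011  0.005 ] world [-0.0222 -0.1902 -0.0042]
tip case [-0.001   0.0007  0.2612]
flat(0,-.19,.328)
t 20.0167 q [-0.3642  0.4264  1.2995 -0.0036  1.4124 -0.2417] grip 0.045655640742147556 0.0 F [ 0.3651 -0.212   0.5108]
rot [0.0024 0.0043 0.002 ] 0.04254043087530612 | move after rot [-0.1915  0.0015  0.1112] | move now [-0.191   0.0008  0.112 ] world [-0.0222 -0.1902 -0.1112]
tip case [-0.001   0.0007  0.2612]
```

```bash
echo '[{"dx": -3.8},{"dx": -3.8},{"dx": -3.8},{"dx": -3.8},{"dx": -3.9,"dy": 0.1,"ax": 0.002,"ay": 0.004},{}]' | python3 drive.py 0.0 10| grep -E "pos|force|open"
echo '[{"dz": 3},{"dz": 3},{"dz": 3},{"dz": 2},{},{}]' | python3 drive.py | grep -E "pos|force|open"
python3 g.py "flat(0,-.13,.328)"
python3 - <<'E'
from h import *
d=snap("side","d3"); s=snap("scene","s3")
a=cv2.resize(d["image"][20:230,200:480],(400,300),interpolation=cv2.INTER_CUBIC); b=cv2.resize(s["image"][205:385,30:270],(400,300),interpolation=cv2.INTER_CUBIC)
cv2.imwrite("pics/d3.png",np.hstack([a,b])[...,::-1])
E
```

```text
tool_pos: [0.543, -0.331, 0.434]
contact_force: [-0.1, 1.2, -0.2]
opening: 0.0104
grip_force: 0.0
tool_pos: [0.5442, -0.3243, 0.3241]
contact_force: [-0.3, 0.4, 1.1]
opening: 0.0007
grip_force: 0.0
flat(0,-.13,.328)
t 21.0167 q [-0.6579  0.6086  1.3127 -0.0021  1.2276 -0.5352] grip 0.0007100614064179597 0.0 F [-0.2905  0.4395  1.0945]
rot [-0.0072 -0.002   0.0019] 0.06187691197952115 | move after rot [ 0.0594  0.0005 -0.0039] | move now [ 0.0594  0.0006 -0.0038] world [0.0078 0.0588 0.0039]
tip case [-0.0018 -0.189   0.1461]
```

View pics/d3.png

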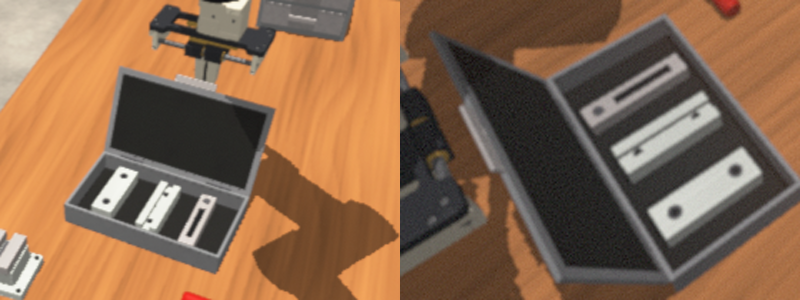

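Both jaws and the bar lie flat (right crop: (665,135), (705,195) and (635,90)), and the closed fingers stand behind the lid's lip. Next I'll push the lid over.

To row units: 0.01 m is 1, -0.004 m is -0.4.

```bash
echo '[{"dx": 1,"dz": -0.4,"ax": -0.007},{"dx": 1},{"dx": 1},{"dx": 1},{"dx": 1},{"dx": 1}]' | python3 drive.py | grep -E "pos|force"
echo '[{"dx": 1},{"dx": 1},{"dx": 1},{"dx": 1}]' | python3 drive.py | grep -E "pos|force"
python3 g.py "flat(0,-.075,.34)"
```

```text
tool_pos: [0.5517, -0.2642, 0.3292]
contact_force: [-0.3, -3.0, 2.4]
grip_force: 1.7
tool_pos: [0.5565, -0.2243, 0.3283]
contact_force: [-0.6, -3.3, 2.9]
grip_force: 1.7
flat(0,-.075,.34)
t 21.95 q [-0.5111  0.5436  1.4185  0.0016  1.1789 -0.3897] grip 0.0006131446338846021 1.7420762591063976 F [-0.6322 -3.2593  2.8699]
rot [ 0.001  -0.0012  0.002 ] 0.019939152180763947 | move after rot [ 0.0135  0.0007 -0.0117] | move now [ 0.0135  0.0007 -0.0117] world [0.0023 0.0133 0.0117]
tip case [-0.0005 -0.0883  0.1503]
```

To row units: 0.0097 m is 0.97, 0.0094 m is 0.94.

```bash
echo '[{"dx": 0.97,"dz": -0.07},{"dx": 0.97,"dz": -0.07},{"dx": 0.97,"dz": -0.07},{"dx": 0.94,"dz": 0.3},{"dx": 0.94,"dz": 0.35},{"dx": 0.94,"dz": 0.35}]' | python3 drive.py | grep -E "pos|force"
echo '[{"dx": 0.83,"dz": 0.55},{"dx": 0.83,"dz": 0.57},{"dx": 0.83,"dz": 0.57},{"dx": 0.65,"dz": 0.77},{"dx": 0.65,"dz": 0.77},{"dx": 0.65,"dz": 0.77}]' | python3 drive.py | grep -E "pos|force"
python3 g.py "flat(0,.0305,.223)"
```

```text
tool_pos: [0.5634, -0.1673, 0.3202]
contact_force: [-0.3, -3.9, 0.0]
grip_force: 1.2
tool_pos: [0.569, -0.1236, 0.2797]
contact_force: [0.2, -2.4, 0.8]
grip_force: 0.9
flat(0,.0305,.223)
t 22.95 q [-0.3459  0.5665  1.5285  0.0018  1.0456 -0.2247] grip 0.0005062972328509234 0.9275053412878119 F [ 0.153  -2.3582  0.7634]
rot [ 0.0013 -0.0013  0.0019] 0.021005773709476615 | move after rot [0.0176 0.0007 0.0567] | move now [0.0175 0.0007 0.0567] world [ 0.0029  0.0174 -0.0567]
tip case [-0.0005  0.0131  0.1017]
```

To row units: 0.009 m is 0.9, 0.008 m is 0.8.

```bash
echo '[{"dx": 0.43,"dz": 0.8},{"dx": 0.43,"dz": 0.9},{"dx": 0.43,"dz": 0.9},{"dx": 0.2,"dz": 0.7},{"dx": 0.2,"dz": 0.7},{"dx": 0.1,"dz": 0.5},{"dz": 0.4},{}]' | python3 drive.py | grep -E "pos|force"
echo '[{"dz": 0.2},{"dz": 0.1},{}]' | python3 drive.py | grep -E "pos|force"
```

```text
tool_pos: [0.5709, -0.1064, 0.2306]
contact_force: [-0.3, 0.4, -0.3]
grip_force: 0.0
tool_pos: [0.571, -0.1065, 0.2286]
contact_force: [-0.4, 0.2, 0.0]
grip_force: 0.0
```

```bash
echo '[{"dz": 0.2},{"dz": 0.1},{},{}]' | python3 drive.py | grep -E "pos|contact"
echo '[{"dz": 0.1},{"dz": 0.1},{},{}]' | python3 drive.py | grep -E "pos|contact"
python3 - <<'E'
from h import *
d=snap("side","d4"); s=snap("scene","s4")
a=cv2.resize(d["image"][50:230,200:440],(400,300),interpolation=cv2.INTER_CUBIC); b=cv2.resize(s["image"][205:385,50:290],(400,300),interpolation=cv2.INTER_CUBIC)
cv2.imwrite("pics/d4.png",np.hstack([a,b])[...,::-1])
E
```

```text
tool_pos: [0.5711, -0.1065, 0.2256]
contact_force: [0.0, -0.2, -0.6]
tool_pos: [0.5711, -0.1065, 0.2234]
contact_force: [0.2, -0.3, -0.2]
```

View pics/d4.png

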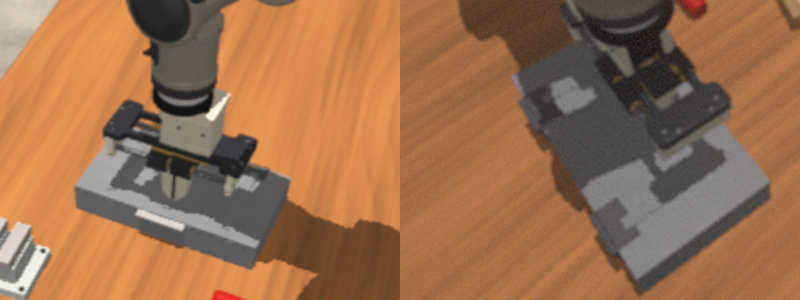

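The lid lies flat on the case, with the lip at (160,220) in the left crop. I'll press gently to confirm that it is fully shut.

```bash
for i in 1; do echo '[{"dz": 0.1},{},{}]' | python3 drive.py | grep -E "pos|contact"; done
echo '[{"dz": 0.07},{},{}]' | python3 drive.py | grep -E "pos|contact"
echo '[{"dz": 0.07},{},{}]' | python3 drive.py | grep -E "pos|contact"
```

```text
tool_pos: [0.571, -0.1065, 0.2232]
contact_force: [-1.7, 0.5, 5.4]
tool_pos: [0.571, -0.1065, 0.2232]
contact_force: [-4.0, 0.6, 11.3]
tool_pos: [0.571, -0.1064, 0.2231]
contact_force: [-4.7, 2.3, 14.9]
```

To row units: -0.03 m is -3, -0.01 m is -1.

```bash
echo '[{"dz": -0.3},{"dz": -1},{"dz": -3},{"dz": -3},{"dz": -3},{"dz": -3},{},{}]' | python3 drive.py
python3 - <<'E'
from h import *
s,d=snap("scene","s5"),snap("side","d5")
a=cv2.resize(d["image"],(400,300)); b=cv2.resize(s["image"],(400,300))
cv2.imwrite("pics/d5.png",np.hstack([a,b])[...,::-1])
E
```

```text
time: 26.05
tool_pos: [0.5711, -0.1067, 0.3564]
tool_rot: [3.136, -0.0, 1.449]
contact_force: [-0.3, -0.3, -0.3]
opening: 0.0007
grip_force: 0.0
```

View pics/d5.png

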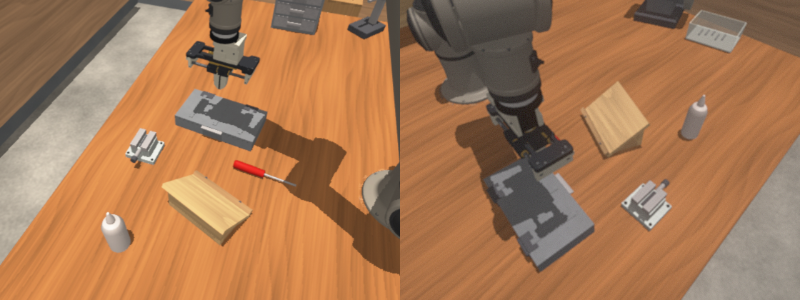

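The lid is shut, the ledge is empty at (207,205) and the bystanders haven't moved. Handing in.

```bash
python3 -c "
from cell import robot
print(robot.hand_in())"
```

```text
the job is handed in; nothing more can be done
None
```

Both jaws lie flat in the case beside the bar, the lid is pressed fully shut, the other things are where they were, and the job was handed in at about 26 s of the 64 s allowed; no verdict came back.

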